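# Clamp the next brush in the ratchet forceps

### The arm

A 6-joint arm with a two-finger parallel gripper is mounted at the origin on the work surface. World frame = base frame: x ahead of the robot, y to its left, z up, the work surface at z = 0. Lengths are in mm, angles in degrees, forces in N, time in s.
With the tool pointing down it reaches from about 300 to 1000 mm from the base axis. Payload 5.1 kg.
Tool frame: the origin (TCP) lies at the very end of the fingers, on their centre line; the grasp point (between the pads) lies 19 mm behind it; z points along the fingers, y is the line along which they close (so a half turn about z gives the same grasp; the last joint's range is limited). The gripper opens to 95 mm and grips with 3 to 60 N. Pads are 20 mm wide; open, the fingers measure 119 mm over their backs; the gripper's body (75 mm by 180 mm) begins 59 mm behind the grasp point.
Start: joints at [-68.961, 7.093, 94.555, -0, 78.352, -4.733], TCP at [282.578, -585.35, 214.656] pointing down, gripper open.
Joint ranges: [-149.61, 149.61], [-58.7, 133.49], [1.44, 155.28], [-77.14, 257.14], [18.33, 153.61], [-166.67, 166.67]. Speed limits (degrees/s): [147.25, 147.25, 180, 180, 180, 180].

### API

Orientations are given as a 3x3 rotation matrix whose columns are the frame's x, y, z axes.
In Python, from workcell import readout, read_camera, camera_model, job gives the robot as it stands.
- The arm moves only by the tool servo_tool, never from a script. Its argument "motion" is text: rows parted by semicolons, each of 7 numbers parted by spaces: the shift along the tool's x, y, z in m, then the turn, a rotation vector about the tool's x, y, z in degrees, then the finger opening in m, from 0 to 0.0951. In form: tx ty tz wx wy wz jaw; .... A call has 1 to 5 rows; each row shifts and turns the commanded pose from where the row before left it, along the tool's axes as they then stand; what a row does not reach is not made up. A row lasts 1/10 s, in which the tool goes at most 50 mm and 8.59 degrees, less where a joint would pass 70% of its speed; a pose out of reach is approached as far as the arm can. A call with a gripper value outside its range is refused whole. The fingers move at their own pace and stop on an object; the grip force is fixed at half the most. Time passes only in rows, so rows that do not move let the fingers close. It gives the time, the measured TCP pose, the force, the opening and the grip force at its end, in the units of the state.
- readout.observe(): the state, without advancing time (a new reading comes with each control period).
- read_camera(name): name is "side" or "top"; returns the picture (480x640x3 uint8, blue, green, red); there is no depth.
- camera_model(name): a dict with "fx", "fy", "cx", "cy" (pixels), "k1" (the pictures are not rectified: a ray, as slopes to the right and down, at radius r is drawn at 1 + k1 r^2 times it, then the intrinsics apply), "world_from_camera" (4x4, takes a point from camera to world coordinates). Camera axes: x right, y up, looking along -z (the intrinsics and any distortion apply to the point x, -y, -z); pixel columns grow to the right and rows downward; lengths in mm; the calibration is good to about 2 mm. A picture is of the moment at which its call begins. camera_model takes no time and is no camera call.
- job.sign_off(): hands the job in; it is judged then, once.
The state is a dict: "clock": time; "joints": joint angles; "dq": joint speeds; "tau": joint torques, N m; "ee_pos": TCP position; "ee_rot": TCP orientation; "ft_force": force on the tool from outside, world axes, zero at the start; "ft_torque": the same for the moment, N m; "gripper_width": finger opening in mm; "grip_force": force on a finger pad.
Only numpy, scipy, OpenCV 4.12 (cv2) and the standard library are available. Lean on these libraries where they do the work, as an engineer would, in place of code of your own. Each camera call takes 0.05 s, during which the arm holds its last target. There are 200 camera calls.

### The job

The ring-handled forceps on the clamping stand were put away latched shut: press the red finger ring straight down until the ratchet lets go and the forceps spring open. Then gently lay the black-handled brush in the two brass saddles, butt end well between the open jaws and tuft pointing away from the forceps, and squeeze the handles until the ratchet holds the jaws tight on the brush by themselves. Leave the red brush, the jar and the comb where they are.

Things in the scene. Friction and masses are not known exactly. Their poses are not given: they have to be found in the camera images.
- stand: clamping stand, fixed: wooden foot 330 x 95 x 18 mm carrying on a post the level steel forceps (200 mm long, plane 75 mm above the bench) and two brass saddles. Origin on the bench under the forceps' pivot; x from the finger rings (-x) to the jaws and saddles (+x), y across the forceps, z up. The red ring is on the -y side.
- half_up (a joint): opening of the forceps: rad turned by each of its two halves (coupled, equal and opposite). 0: parked shut on the last tooth; about 0.175: fully open, where springs hold it when unlatched. It can latch at about 0, 0.02 and 0.04. On the 14 mm brush handle the jaws begin to touch at about 0.055; the latch at 0.04 is the first that grips it (about 5 N).
- press (a point): top of the rear rim of the RED (slick-coated) finger ring, where to press straight down. Rings: 31 mm outside, 19 mm inside diameter, centres 40 mm apart when shut. Only the red ring's handle end bends down: the teeth let go after about 5 mm (3 to 4 N); stop at 15 mm. Then the red ring swings some 20 mm outwards as the forceps open. The bare steel ring does not bend.
- squeeze (a point): where to pinch the handles: fixed point midway between the two shanks, at their mid-height, 50 mm from the pivot towards the rings, axes as the stand's. One finger outside each shank, squeeze along y. The shanks are 7 mm high and free from 40 to 62 mm from the pivot; over their outsides 18 mm parked, 36 mm open. 18 to 20 N just latches on the brush; 25 to 40 N is sound.
- cradle (a point): where black's origin belongs: fixed point on the saddles' axis, 75 mm above the bench, 113 mm from the pivot, axes as the stand's. The saddles are V notches 10 mm thick, 42 mm either side of it, open upwards, 29 mm wide. The jaw pads lie 52 to 84 mm on its -x side; open, they are 24 mm apart, and the brush is lowered between them from above. The butt belongs at -83 mm, give or take 10.
- black: black-handled brush, 200 mm long, about 45 g: round handle 14 mm in diameter, 140 mm long; collar 18 mm, 12 mm long; stiff starched pale tuft 48 mm long. Origin on its axis 83 mm from the butt, the balanced place to grip. x axis from butt to tuft; it may be rolled about x. Starts lying level in one of the two places of the brush rest, axis 40 mm above the bench.
- black_butt (a point): centre of the black brush's flat butt end, axes as black
- rest_mid (a point): centre of the fixed wooden brush rest, at the height of the brushes' axes (40 mm above the bench), x along the brushes from butt to tuft. The brushes lie 40 mm either side of it along y, in V notches 42 mm either side of the middle (10 mm thick, tops 5 mm above the brush axis), over an 8 mm thick base. Which brush lies in which place changes.
- red: the same brush with a red handle, in the other place of the rest, to be left alone. Origin and axes as black
- pad_left: rubber sleeve of the jaw on the stand's +y side (turns with the jaw): 34 x 3 x 14 mm, origin at its centre
- pad_right: rubber sleeve of the jaw on the stand's -y side (turns with the jaw): 34 x 3 x 14 mm, origin at its centre
- jar: amber glass jar with a steel cap, 64 mm in diameter, 75 mm high, beyond the stand and rest; origin at the centre of its underside
- comb: brass hair comb lying flat on the bench beyond the stand, 100 x 46 x 6 mm; origin on its underside
Mind the look-alikes: they are no part of the job. Of the things like the black, leave any that is purple; of the rest the smaller one is meant.

How it is judged:
By the outcome, as a careful person would: the job done as asked, in the order asked, and still so for the second after the job is handed in, with the robot touching nothing.
It also fails if it takes over 58 s, if anything falls off the work surface, if the arm or the gripper's body presses on something with over 40 N, if the wrist force passes 120 N, or if a joint passes its speed limit or range.

## Working session

There is one attempt and no reset: what is moved stays moved. The work goes in short steps, Python scripts to look and compute and a tool call to move; the robot and the scene stay as the last step left them, time stands still between calls to the robot, and variables do not carry over. Pictures are saved under pics/ and viewed, at most 10 in all, crops included, and the job is handed in when it is done.

Besides the shell and the picture viewer there is one more tool, called after "Request:" as a command line: name --argument value ..., lists and objects as JSON in quotes. servo_tool: Moves the arm, as the interface text tells. Its arguments: {"type":"object","properties":{"motion":{"type":"string"}},"required":["motion"]}

```bash
ls; mkdir -p pics; python3 - <<'E'
from workcell import readout, read_camera, camera_model
import cv2
for n in("side","top"):
    cv2.imwrite(f"pics/{n}0.png",read_camera(n)); print(n,camera_model(n))
s=readout.observe();print(s["clock"],s["ee_pos"],s["ee_rot"],s["gripper_width"])
E
```

```text
pics
side {'fx': 586.8495807093441, 'fy': 586.8495807093441, 'cx': 320.5730581803868, 'cy': 247.14926643422248, 'k1': -0.009583155548043152, 'world_from_camera': array([[-7.98906511e-01,  3.42921869e-01, -4.94118386e-01,
        -2.51543774e+02],
       [-6.01061168e-01, -4.84934729e-01,  6.35266701e-01,
         1.04657037e+03],
       [-2.17683207e-02,  8.04514077e-01,  5.93534531e-01,
         9.99766024e+02],
       [ 0.00000000e+00,  0.00000000e+00,  0.00000000e+00,
         1.00000000e+00]])}
top {'fx': 588.191579230107, 'fy': 588.191579230107, 'cx': 311.6497514672821, 'cy': 244.0552871376897, 'k1': -0.10309321176361715, 'world_from_camera': array([[ 5.65748349e-03,  9.81033420e-01, -1.93756087e-01,
         3.18103074e+02],
       [-9.99777520e-01,  9.48637337e-03,  1.88392765e-02,
         4.96052064e+01],
       [ 2.03200025e-02,  1.93606397e-01,  9.80868829e-01,
         1.24452232e+03],
       [ 0.00000000e+00,  0.00000000e+00,  0.00000000e+00,
         1.00000000e+00]])}
0.1 [ 282.36366322 -584.82794604  213.50846036] [[ 9.00559317e-01  4.34732662e-01 -6.54734269e-04]
 [ 4.34733121e-01 -9.00557628e-01  1.75280313e-03]
 [ 1.72374831e-04 -1.86313786e-03 -9.99998250e-01]] 95.56440784828915
```

View pics/side0.png

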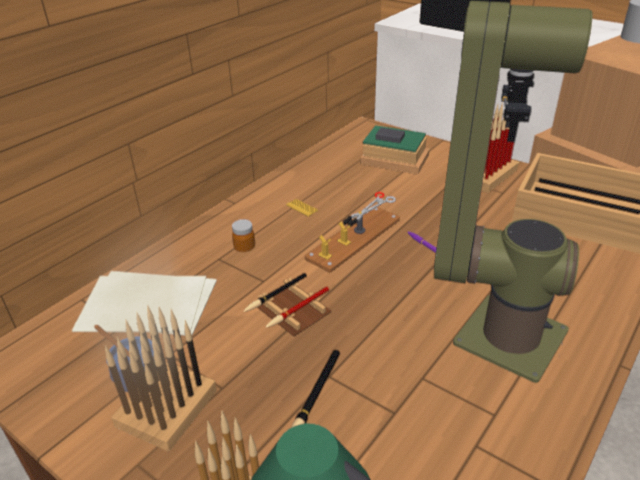

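View pics/top0.png

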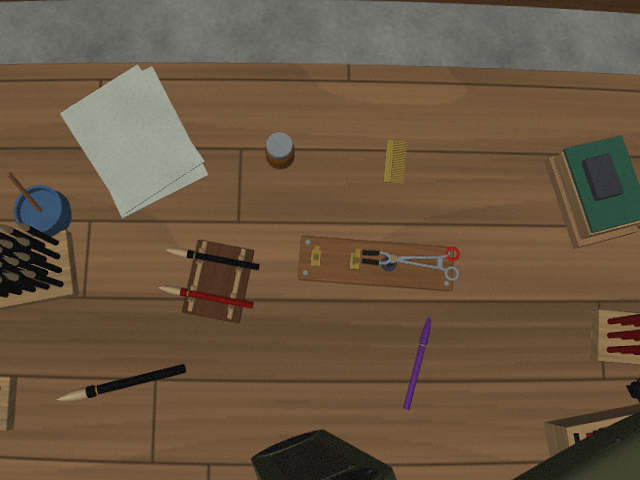

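Top view: the rest is at about (218,280), with the black brush at (212,259) and the red one at (206,298). The stand runs from (300,257) to (455,270), with the red ring at (453,254), the pivot near (389,262) and the saddles at (316,257) and (355,260).

Candidates for "black": the brush in the rest (212,259), a bigger black brush on the bench (120,382), a purple one (418,363), and the brushes in the holders. I choose (212,259), as it is smaller and lies in the rest.

```bash
cat > h.py <<'E'
import numpy as np, cv2
from workcell import readout, read_camera, camera_model
def ray(n,px):
    m=camera_model(n); d=np.array([(px[0]-m["cx"])/m["fx"],(px[1]-m["cy"])/m["fy"]]); u=d.copy()
    for _ in range(20): u=d/(1+m["k1"]*(u@u))
    T=m["world_from_camera"]; return T[:3,3], T[:3,:3]@np.array([u[0],-u[1],-1])
def onz(n,px,z):
    o,d=ray(n,px); return o+d*(z-o[2])/d[2]
def proj(n,p):
    m=camera_model(n);T=m["world_from_camera"];c=T[:3,:3].T@(np.asarray(p,float)-T[:3,3]);u=np.array([c[0],-c[1]])/-c[2]
    u=u*(1+m["k1"]*(u@u)); return np.array([u[0]*m["fx"]+m["cx"],u[1]*m["fy"]+m["cy"]])
def tri(p,q):
    A=[];b=[]
    (o1,d1),(o2,d2)=ray("top",p),ray("side",q)
    t=np.linalg.lstsq(np.c_[d1,-d2],o2-o1,rcond=None)[0]
    a,c=o1+t[0]*d1,o2+t[1]*d2; return (a+c)/2,np.linalg.norm(a-c)
def blobs(mask,amin=4):
    n,l,st,c=cv2.connectedComponentsWithStats(mask.astype(np.uint8))
    return [(st[i,4],c[i].round(1),st[i,:4],l==i) for i in range(1,n) if st[i,4]>=amin]
def crop(im,x0,y0,w,h,s,f): cv2.imwrite(f,cv2.resize(im[y0:y0+h,x0:x0+w],None,fx=s,fy=s,interpolation=cv2.INTER_CUBIC))
E
python3 - <<'E'
from h import *
t=cv2.imread("pics/top0.png"); s=cv2.imread("pics/side0.png")
a=cv2.resize(t[230:330,155:315],None,fx=5,fy=5,interpolation=cv2.INTER_CUBIC)[:300]
b=cv2.resize(t[228:298,300:460],None,fx=5,fy=5,interpolation=cv2.INTER_CUBIC)[:300]
cv2.imwrite("pics/c0.png",np.vstack([a,b]))
a=cv2.resize(s[180:280,240:400],None,fx=5,fy=5,interpolation=cv2.INTER_CUBIC)
cv2.imwrite("pics/c1.png",a)
for n,im in(("top",t),("side",s)):
    h=cv2.cvtColor(im,cv2.COLOR_BGR2HSV).astype(int); H,S,V=h[...,0],h[...,1],h[...,2]
    for nm,m in(("red",((H<6)|(H>174))&(S>170)&(V>110)),("brass",(H>20)&(H<32)&(S>140)&(V>110)),("black",(V<45)),("tuft",(S<130)&(V>150))):
        for A,c,bb,_ in blobs(m,12):
            if 150<c[0]<470 and 140<c[1]<340: print(n,nm,A,c,bb)
E
```

```text
top red 87 [452.5 253.3] [445 247  15  14]
top brass 446 [391.8 161.2] [384 140  23  44]
top brass 12 [401.4 142.6] [398 141   8   4]
top brass 32 [400.  162.5] [393 159  12   9]
top brass 32 [398.7 170.1] [392 167  13   7]
top brass 119 [315.5 256.7] [311 245  10  21]
top brass 111 [354.7 259.4] [350 249  10  20]
top black 45 [189.8 253.8] [187 250   7   8]
top black 66 [370.2 252.5] [362 251  17   4]
top black 392 [226.6 260.7] [195 252  64  18]
top black 70 [370.1 261.3] [362 259  17   6]
top black 19 [389.5 264.6] [387 263   7   4]
top tuft 65 [177.4 252. ] [167 249  20   7]
top tuft 72 [170.3 289.9] [159 287  21   7]
side red 27 [379.3 194. ] [375 192   9   6]
side red 207 [307.  300.3] [288 287  41  27]
side red 19 [284.1 314.9] [282 313   5   6]
side brass 78 [301.6 207.6] [289 201  24  14]
side brass 13 [344.2 231.9] [342 229   4   8]
side black 37 [349.6 221.2] [344 218  12   7]
side black 130 [284.8 286.4] [266 274  40  25]
side tuft 310 [376. 204.] [351 195  46  24]
side tuft 15 [393.3 215.7] [391 214   5   4]
side tuft 225 [241.4 224. ] [231 218  22  13]
side tuft 20 [311.  253.9] [309 252   5   5]
side tuft 20 [329.  263.1] [327 261   5   5]
side tuft 22 [287.1 280.1] [284 278   8   5]
side tuft 114 [299.7 291. ] [290 283  23  15]
side tuft 19 [262.4 294.5] [259 293   8   4]
side tuft 120 [251.9 305.2] [243 299  18  13]
side tuft 235 [274.  314.1] [265 298  21  30]
side tuft 83 [318.2 304.5] [312 298  13  14]
side tuft 71 [292.6 321.4] [287 315  13  14]
```

View pics/c0.png

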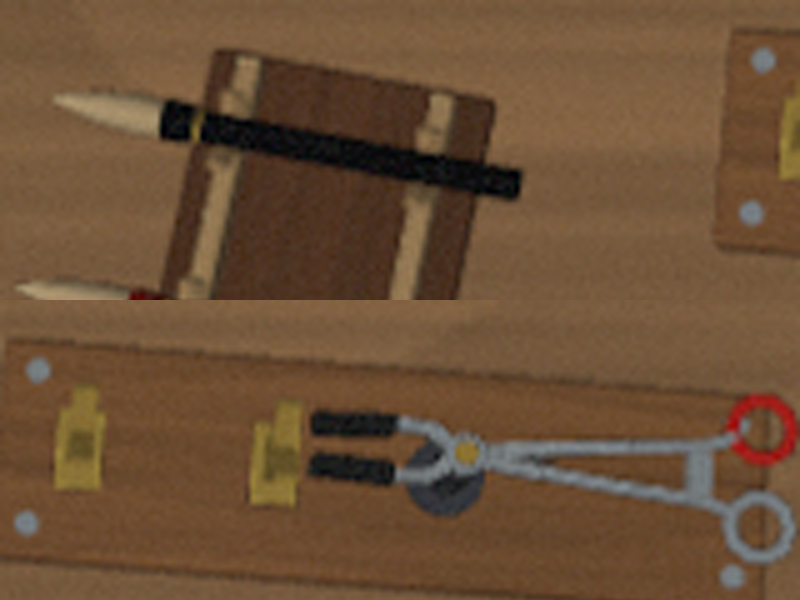

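View pics/c1.png

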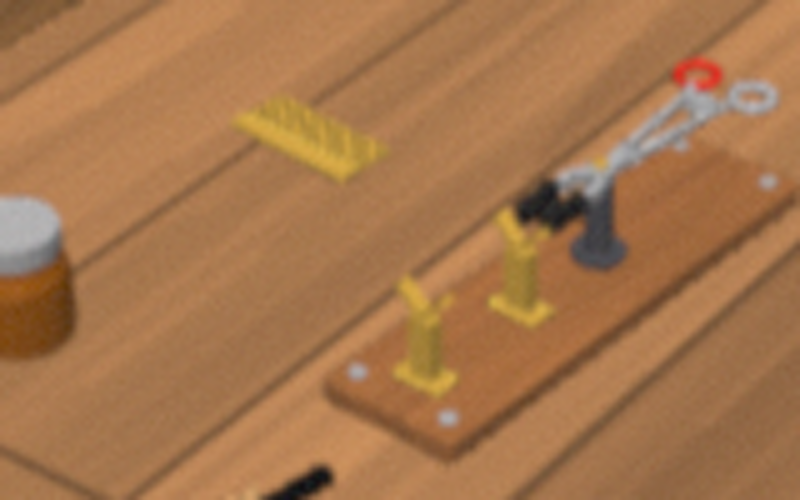

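The crops show the black brush in the rest, butt near top px (259,266.8) and tuft tip near (166,249.6). The forceps are shut: pivot (393.4,258.6), red ring (452.5,253.3), steel ring (451.6,273.4). Foot screws are visible at (307.6,242) and (305.4,272.4).

```bash
python3 - <<'E'
from h import *
np.set_printoptions(precision=1,suppress=True)
f=lambda x,y:(300+x/5,228+(y-300)/5)
P=lambda x,y,z:onz("top",f(x,y),z)[:2]
piv=P(467,453,80);red=onz("top",(452.5,253.3),78)[:2];st=P(758,527,78)
pads=(P(355,424,81)+P(352,467,81))/2
scr=(P(38,370,18)+P(27,522,18))/2
print("piv",piv,"red",red,"steel",st,np.linalg.norm(red-st),"pads",pads,"scr",scr)
for q in(pads,scr,(red+st)/2):
    d=q-piv;print(np.linalg.norm(d),np.degrees(np.arctan2(d[1],d[0])))
d=scr-(red+st)/2;print("axis",np.degrees(np.arctan2(d[1],d[0])))
b=onz("top",(259,266.8),40)[:2];c=onz("top",(187.4,253.6),40)[:2];tt=onz("top",(166,249.6),40)[:2]
print("butt",b,c,tt,np.linalg.norm(c-b),np.linalg.norm(tt-b),np.degrees(np.arctan2(*(c-b)[::-1])), "origin",b+83*(c-b)/np.linalg.norm(c-b))
# triangulate
print("red",tri((452.5,253.3),(379.3,194.3)));
print("steel",tri(f(758,527),(240+753/5,180+96/5)))
print("pivot",tri(f(467,453),(240+600/5,180+163/5)))
print("butt",tri((259,266.8),(305.5,277)))
print("tip",tri((166,249.6),(244.5,309)))
E
```

```text
piv [ 519.8 -138. ] red [ 532.1 -260. ] steel [ 490.7 -256.5] 41.53156272238751 pads [522.3 -91.9] scr [532.1  36.8]
46.186124650292165 86.88160135964998
175.18615714094486 85.98113809582024
120.57252485081129 -93.99250144247166
axis 85.99188451716182
butt [507.  135.2] [533.3 285.1] [541.3 330.4] 152.1314393341171 198.1466524678541 80.04744139006101 origin [521.3 217. ]
red (array([ 533.8, -260.1,   75.1]), np.float64(2.5894022672448522))
steel (array([ 492.3, -256.9,   74.2]), np.float64(2.270086637832563))
pivot (array([ 521.1, -137.3,   79.6]), np.float64(2.8925007305579555))
butt (array([508.8, 136.1,  30.1]), np.float64(0.5174295884073054))
tip (array([541.6, 330.1,  44.2]), np.float64(2.4282420330045675))
```

```bash
cat >> h.py <<'E'
def plan(target,yaw,n):
    """rows from the measured pose: straight path, level tool with x axis at yaw (deg, world)"""
    s=readout.observe();p=np.array(s["ee_pos"]);R=np.array(s["ee_rot"])
    from scipy.spatial.transform import Rotation as Ro
    c,sn=np.cos(np.radians(yaw)),np.sin(np.radians(yaw))
    G=np.array([[c,sn,0],[sn,-c,0],[0,0,-1.]])
    w=Ro.from_matrix(R.T@G).as_rotvec(degrees=True)/n; d=(np.array(target)-p)/n/1000
    print("t %.2f p %s yaw %.2f w %.1f F %s"%(s["clock"],p.round(1),np.degrees(np.arctan2(R[1,0],R[0,0])),s["gripper_width"],np.round(s["ft_force"],2)))
    for i in range(n):
        print(*(R.T@d).round(4),*w.round(2)); R=R@Ro.from_rotvec(w,degrees=True).as_matrix()
E
python3 -c "
from h import *
plan((531.7,-272.5,200),86,10)"
```

```text
t 0.10 p [ 282.4 -584.8  213.5] yaw 25.77 w 95.6 F [-0.37 -0.52 -0.44]
0.036 -0.0173 0.0014 -0.01 -0.01 -6.02
0.0376 -0.0134 0.0014 -0.01 -0.01 -6.02
0.0388 -0.0094 0.0014 -0.01 -0.01 -6.02
0.0396 -0.0053 0.0014 -0.01 -0.01 -6.02
0.0399 -0.0011 0.0014 -0.01 -0.01 -6.02
0.0398 0.0031 0.0014 -0.01 -0.01 -6.02
0.0393 0.0073 0.0014 -0.01 -0.01 -6.02
0.0383 0.0114 0.0014 -0.01 -0.01 -6.02
0.0369 0.0153 0.0014 -0.01 -0.01 -6.02
0.0351 0.0191 0.0014 -0.01 -0.01 -6.02
```

Request:
servo_tool --motion "0.036 -0.017 0.001 0 0 -6.02 0; 0.038 -0.013 0.001 0 0 -6.02 0; 0.039 -0.009 0.001 0 0 -6.02 0; 0.040 -0.005 0.001 0 0 -6.02 0; 0.040 -0.001 0.002 0 0 -6.02 0"

```text
clock: 0.6
ee_pos: [409.4, -428.3, 208.2]
ee_rot: [[0.558, 0.83, -0.0], [0.83, -0.558, 0.0], [0.0, -0.0, -1.0]]
ft_force: [0.8, 0.3, -0.3]
gripper_width: 60.5
grip_force: 0.0
```

Request:
servo_tool --motion "0.040 0.003 0.001 0 0 -6.02 0; 0.039 0.007 0.001 0 0 -6.02 0; 0.038 0.011 0.002 0 0 -6.02 0; 0.037 0.015 0.001 0 0 -6.02 0; 0.035 0.019 0.001 0 0 -6.02 0"

```text
clock: 1.1
ee_pos: [532.7, -272.0, 202.1]
ee_rot: [[0.066, 0.998, -0.001], [0.998, -0.066, 0.0], [0.0, -0.001, -1.0]]
ft_force: [1.0, -0.3, -0.1]
gripper_width: 20.7
grip_force: 0.0
```

Request:
servo_tool --motion "0 0 0 0 0 0 0; 0 0 0 0 0 0 0"

```text
clock: 1.3
ee_pos: [532.2, -272.9, 202.0]
ee_rot: [[0.069, 0.998, -0.001], [0.998, -0.069, 0.0], [0.0, -0.001, -1.0]]
ft_force: [0.4, -0.1, -0.1]
gripper_width: 4.6
grip_force: 0.0
```

```bash
python3 -c "
from h import *
plan((531.7,-272.5,90),86,3)"
```

```text
t 1.30 p [ 532.2 -272.9  202. ] yaw 86.04 w 4.6 F [ 0.41 -0.14 -0.15]
0.0001 -0.0001 0.0373 -0.02 -0.0 0.01
0.0001 -0.0002 0.0373 -0.02 -0.0 0.01
0.0001 -0.0002 0.0373 -0.02 -0.0 0.01
```

Request:
servo_tool --motion "0 0 0.04 0 0 0 0; 0 0 0.04 0 0 0 0; 0 0 0.03 0 0 0 0; 0 0 0 0 0 0 0; 0 0 0 0 0 0 0"

```text
clock: 1.8
ee_pos: [531.5, -274.5, 92.7]
ee_rot: [[0.072, 0.997, -0.001], [0.997, -0.072, 0.0], [0.0, -0.001, -1.0]]
ft_force: [0.8, -0.0, 0.2]
gripper_width: -0.0
grip_force: 0.0
```

```bash
python3 - <<'E'
from h import *
t=read_camera("top");s=read_camera("side")
a=cv2.resize(t[220:300,360:480],None,fx=5,fy=5,interpolation=cv2.INTER_CUBIC)
b=cv2.resize(s[160:220,340:460],None,fx=5,fy=5,interpolation=cv2.INTER_CUBIC)[:200]
cv2.imwrite("pics/p1.png",np.vstack([a[:300],b[:300]]))
E
```

```text
(no output)
```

View pics/p1.png

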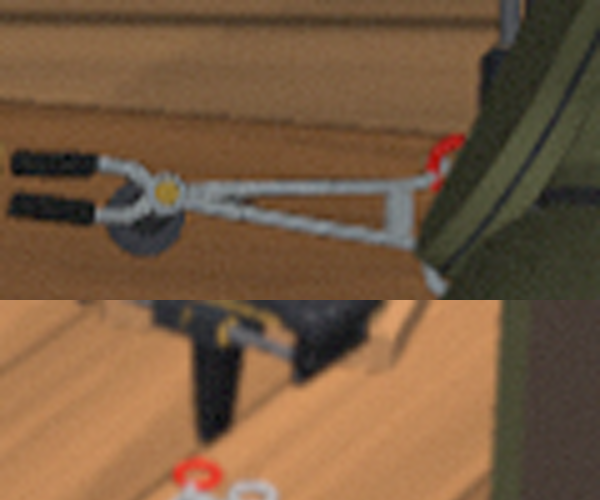

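The side view shows the closed fingers (tip near px (381,188)) right above the rear of the red ring (379,194). The steel ring is clear, so I press.

Request:
servo_tool --motion "0 0 0.006 0 0 0 0; 0 0 0.004 0 0 0 0; 0 0 0.003 0 0 0 0; 0 0 0 0 0 0 0"

```text
clock: 2.3
ee_pos: [531.9, -273.4, 79.2]
ee_rot: [[0.07, 0.998, -0.001], [0.998, -0.07, 0.0], [0.0, -0.001, -1.0]]
ft_force: [-0.7, -0.4, 0.2]
gripper_width: 0.2
grip_force: 0.0
```

Request:
servo_tool --motion "0 0 0.002 0 0 0 0; 0 0 0.002 0 0 0 0; 0 0 0 0 0 0 0"

```text
clock: 2.6
ee_pos: [532.5, -273.7, 75.8]
ee_rot: [[0.07, 0.998, 0.001], [0.998, -0.07, -0.0], [-0.0, 0.001, -1.0]]
ft_force: [0.4, 0.1, 2.4]
gripper_width: 0.3
grip_force: 0.8
```

Request:
servo_tool --motion "0 0 0.002 0 0 0 0; 0 0 0.001 0 0 0 0; 0 0 0 0 0 0 0"

```text
clock: 2.9
ee_pos: [531.7, -273.3, 72.0]
ee_rot: [[0.07, 0.998, -0.001], [0.998, -0.07, 0.001], [0.001, -0.001, -1.0]]
ft_force: [-0.6, 0.1, -0.3]
gripper_width: 0.1
grip_force: 0.0
```

Force dropped from 2.4 N to 0, so it has probably released. I lift and measure.

Request:
servo_tool --motion "0 0 -0.01 0 0 0 0; 0 0 -0.04 0 0 0 0.03; 0 0 -0.05 0 0 0 0.05; 0 0.03 -0.04 0 0 0 0.05"

```text
clock: 3.3
ee_pos: [560.6, -275.8, 215.7]
ee_rot: [[0.072, 0.997, -0.0], [0.997, -0.072, -0.001], [-0.001, -0.0, -1.0]]
ft_force: [1.2, -0.2, 0.4]
gripper_width: 18.7
grip_force: 0.0
```

```bash
python3 - <<'E'
from h import *
t=read_camera("top");s=read_camera("side")
for n,im in(("top",t),("side",s)):
    h=cv2.cvtColor(im,cv2.COLOR_BGR2HSV).astype(int); H,S,V=h[...,0],h[...,1],h[...,2]
    for nm,m in(("red",((H<6)|(H>174))&(S>170)&(V>110)),("black",(V<45))):
        for A,c,bb,_ in blobs(m,12):
            if 340<c[0]<470 and 180<c[1]<280: print(n,nm,A,c,bb)
plan((521.3,217,170),80,14)
E
```

```text
top red 86 [450.1 243.4] [443 237  14  14]
top black 70 [371.8 248.9] [364 246  17   7]
top black 14 [462.  261.2] [459 258   7   7]
top black 67 [371.1 265.2] [363 263  17   5]
top black 13 [390.2 264.8] [388 264   6   3]
side red 29 [372.1 192.8] [368 191  10   5]
side black 13 [345.5 218.8] [342 217   8   4]
side black 18 [355.4 222.8] [352 220   7   6]
t 3.40 p [ 567.2 -277.8  222.2] yaw 86.01 w 27.3 F [-0.48 -0.47  0.05]
0.0351 -0.0058 0.0034 0.06 0.02 0.43
0.035 -0.006 0.0034 0.06 0.02 0.43
0.035 -0.0063 0.0035 0.06 0.02 0.43
0.0349 -0.0066 0.0035 0.06 0.02 0.43
0.0349 -0.0068 0.0035 0.06 0.02 0.43
0.0348 -0.0071 0.0035 0.06 0.02 0.43
0.0347 -0.0073 0.0035 0.06 0.02 0.43
0.0347 -0.0076 0.0036 0.06 0.02 0.43
0.0346 -0.0078 0.0036 0.06 0.02 0.43
0.0346 -0.0081 0.0036 0.06 0.02 0.43
0.0345 -0.0084 0.0036 0.06 0.02 0.43
0.0344 -0.0086 0.0037 0.06 0.02 0.43
0.0344 -0.0089 0.0037 0.06 0.02 0.43
0.0343 -0.0091 0.0037 0.06 0.02 0.43
```

The forceps are open: the red ring moved 10 px (about 21 mm) outwards, and the pads are 16 px apart where they were 9. On to the brush.

Request:
servo_tool --motion "0.049 -0.008 0.005 0 0 0.6 0.05; 0.049 -0.009 0.005 0 0 0.6 0.05; 0.049 -0.009 0.005 0 0 0.6 0.05; 0.049 -0.009 0.005 0 0 0.6 0.05; 0.049 -0.010 0.005 0 0 0.6 0.05"

```text
clock: 3.9
ee_pos: [538.7, -26.3, 187.4]
ee_rot: [[0.123, 0.992, -0.0], [0.992, -0.123, 0.0], [0.0, -0.0, -1.0]]
ft_force: [1.1, 0.4, 0.0]
gripper_width: 49.6
grip_force: 0.0
```

Request:
servo_tool --motion "0.049 -0.011 0.005 0 0 0.6 0.05; 0.048 -0.011 0.005 0 0 0.6 0.05; 0.048 -0.012 0.005 0 0 0.6 0.05; 0.048 -0.012 0.005 0 0 0.6 0.05; 0.048 -0.013 0.005 0 0 0.6 0.05"

```text
clock: 4.4
ee_pos: [514.9, 220.2, 162.5]
ee_rot: [[0.174, 0.985, 0.0], [0.985, -0.174, -0.0], [-0.0, 0.0, -1.0]]
ft_force: [0.4, -0.4, -0.3]
gripper_width: 50.2
grip_force: 0.0
```

Request:
servo_tool --motion "0 0 0 0 0 0 0.05; 0 0 0 0 0 0 0.05"

```text
clock: 4.6
ee_pos: [515.0, 219.2, 162.2]
ee_rot: [[0.171, 0.985, -0.001], [0.985, -0.171, -0.001], [-0.001, -0.001, -1.0]]
ft_force: [0.2, -0.1, -0.0]
gripper_width: 50.0
grip_force: 0.0
```

```bash
python3 - <<'E'
from h import *
plan((521.3,217,80),80,3)
E
```

```text
t 4.60 p [515.  219.2 162.2] yaw 80.13 w 50.0 F [ 0.22 -0.1  -0.01]
-0.0004 0.0022 0.0274 -0.02 0.02 0.04
-0.0004 0.0022 0.0274 -0.02 0.02 0.04
-0.0004 0.0022 0.0274 -0.02 0.02 0.04
```

Request:
servo_tool --motion "-0.001 0.007 0.045 0 0 0 0.05; 0 0 0.045 0 0 0 0.05; 0 0 0.02 0 0 0 0.05; 0 0 0 0 0 0 0.05"

```text
clock: 5.0
ee_pos: [519.6, 213.6, 48.6]
ee_rot: [[0.176, 0.984, -0.008], [0.984, -0.176, -0.003], [-0.004, -0.007, -1.0]]
ft_force: [0.6, -0.4, 0.4]
gripper_width: 50.0
grip_force: 0.0
```

```bash
python3 - <<'E'
from h import *
t=read_camera("top");s=read_camera("side")
cv2.imwrite("pics/g1.png",np.vstack([cv2.resize(t[230:310,150:270],None,fx=5,fy=5,interpolation=cv2.INTER_CUBIC)[:300],cv2.resize(s[250:310,235:355],None,fx=5,fy=5,interpolation=cv2.INTER_CUBIC)]))
plan((521.3,217,23),80,2)
E
```

```text
t 5.10 p [523.1 215.1  53.3] yaw 79.87 w 50.3 F [ 0.16 -0.28  0.63]
0.0008 -0.0011 0.0152 0.01 0.0 -0.06
0.0008 -0.0011 0.0152 0.01 0.0 -0.06
```

View pics/g1.png

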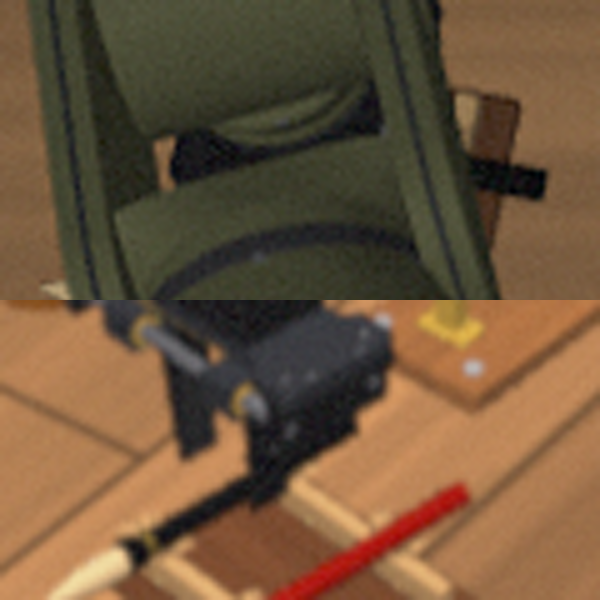

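The side crop shows the open fingers straddling the black handle, with the red brush clear to the right. I descend and close.

Request:
servo_tool --motion "0.001 -0.001 0.018 0 0 0 0.05; 0 0 0.012 0 0 0 0.05; 0 0 0 0 0 0 0.05; 0 0 0 0 0 0 0.03; 0 0 0 0 0 0 0.022"

```text
clock: 5.6
ee_pos: [522.6, 217.6, 24.0]
ee_rot: [[0.174, 0.985, 0.002], [0.985, -0.174, 0.001], [0.001, 0.002, -1.0]]
ft_force: [0.7, -0.3, 0.2]
gripper_width: 39.3
grip_force: 0.0
```

Request:
servo_tool --motion "0 0 0 0 0 0 0.01; 0 0 0 0 0 0 0.005; 0 0 0 0 0 0 0.005; 0 0 0 0 0 0 0.005"

```text
clock: 6.0
ee_pos: [522.3, 217.5, 23.1]
ee_rot: [[0.174, 0.985, 0.001], [0.985, -0.174, 0.0], [0.0, 0.001, -1.0]]
ft_force: [2.1, 0.6, 0.1]
gripper_width: 13.2
grip_force: 30.0
```

Request:
servo_tool --motion "0 0 -0.005 0 0 0 0.005; 0 0 -0.02 0 0 0 0.005; 0 0 -0.04 0 0 0 0.005; 0 0 -0.04 0 0 0 0.005; 0 0 -0.03 0 0 0 0.005"

```text
clock: 6.5
ee_pos: [522.1, 217.6, 160.6]
ee_rot: [[0.174, 0.985, 0.002], [0.985, -0.174, 0.001], [0.001, 0.002, -1.0]]
ft_force: [0.9, -0.0, 0.3]
gripper_width: 13.0
grip_force: 30.0
```

```bash
python3 - <<'E'
from h import *
np.set_printoptions(precision=1,suppress=True)
for z in(60,75,85):print(onz("top",(315.5,256.7),z),onz("top",(354.7,259.4),z))
s=read_camera("side");cv2.imwrite("pics/s_lift.png",s)
plan((528.2,-25,150),86,8)
E
```

```text
[525.8  18.8  60. ] [520.9 -61.5  60. ]
[523.2  19.2  75. ] [518.4 -60.1  75. ]
[521.4  19.5  85. ] [516.6 -59.1  85. ]
t 6.55 p [525.  218.6 166.4] yaw 79.98 w 13.6 F [0.7 0.6 2.2]
-0.0299 0.0057 0.0019 0.07 -0.03 -0.75
-0.03 0.0053 0.002 0.07 -0.03 -0.75
-0.0301 0.0049 0.002 0.07 -0.03 -0.75
-0.0301 0.0045 0.002 0.07 -0.03 -0.75
-0.0302 0.0041 0.002 0.07 -0.03 -0.75
-0.0302 0.0037 0.002 0.07 -0.03 -0.75
-0.0303 0.0033 0.002 0.07 -0.03 -0.75
-0.0303 0.0029 0.002 0.07 -0.03 -0.75
```

Request:
servo_tool --motion "-0.030 0.0055 0.002 0 0 -0.75 0.005; -0.030 0.0055 0.002 0 0 -0.75 0.005; -0.030 0.005 0.002 0 0 -0.75 0.005; -0.030 0.0045 0.002 0 0 -0.75 0.005; -0.030 0.004 0.002 0 0 -0.75 0.005"

```text
clock: 7.05
ee_pos: [523.1, 64.3, 147.3]
ee_rot: [[0.109, 0.994, -0.001], [0.994, -0.109, 0.0], [-0.0, -0.001, -1.0]]
ft_force: [-0.1, -0.1, -0.5]
gripper_width: 13.2
grip_force: 30.0
```

Request:
servo_tool --motion "-0.030 0.004 0.002 0 0 -0.75 0.005; -0.030 0.0035 0.002 0 0 -0.75 0.005; -0.030 0.003 0.002 0 0 -0.75 0.005; 0 0 0 0 0 0 0.005; 0 0 0 0 0 0 0.005"

```text
clock: 7.55
ee_pos: [525.1, -25.4, 141.4]
ee_rot: [[0.072, 0.997, -0.001], [0.997, -0.072, 0.001], [0.001, -0.001, -1.0]]
ft_force: [0.3, 0.3, -0.2]
gripper_width: 13.4
grip_force: 30.0
```

```bash
python3 - <<'E'
from h import *
plan((528.2,-25,90),86,3)
E
```

```text
t 7.55 p [525.1 -25.4 141.4] yaw 85.88 w 13.4 F [ 0.33  0.27 -0.18]
0.0002 0.001 0.0171 -0.02 -0.01 -0.04
0.0002 0.001 0.0171 -0.02 -0.01 -0.04
0.0002 0.001 0.0171 -0.02 -0.01 -0.04
```

Request:
servo_tool --motion "0 0.003 0.03 0 0 0 0.005; 0 0 0.025 0 0 0 0.005; 0 0 0 0 0 0 0.005"

```text
clock: 7.85
ee_pos: [525.2, -23.8, 82.7]
ee_rot: [[0.069, 0.998, -0.008], [0.998, -0.069, 0.001], [0.001, -0.008, -1.0]]
ft_force: [-1.3, -0.3, -0.8]
gripper_width: 13.3
grip_force: 30.0
```

```bash
python3 - <<'E'
from h import *
t=read_camera("top");s=read_camera("side")
cv2.imwrite("pics/k1.png",np.vstack([cv2.resize(t[225:285,280:440],None,fx=5,fy=5,interpolation=cv2.INTER_CUBIC),cv2.resize(s[195:255,270:430],None,fx=5,fy=5,interpolation=cv2.INTER_CUBIC)]))
plan((528.2,-25,85),86,3)
E
```

```text
t 7.95 p [528.2 -24.5  86.7] yaw 86.04 w 13.2 F [-0.2  -0.38  0.33]
-0.0002 0.0 0.0006 -0.02 -0.01 0.01
-0.0002 0.0 0.0006 -0.02 -0.01 0.01
-0.0002 0.0 0.0006 -0.02 -0.01 0.01
```

View pics/k1.png

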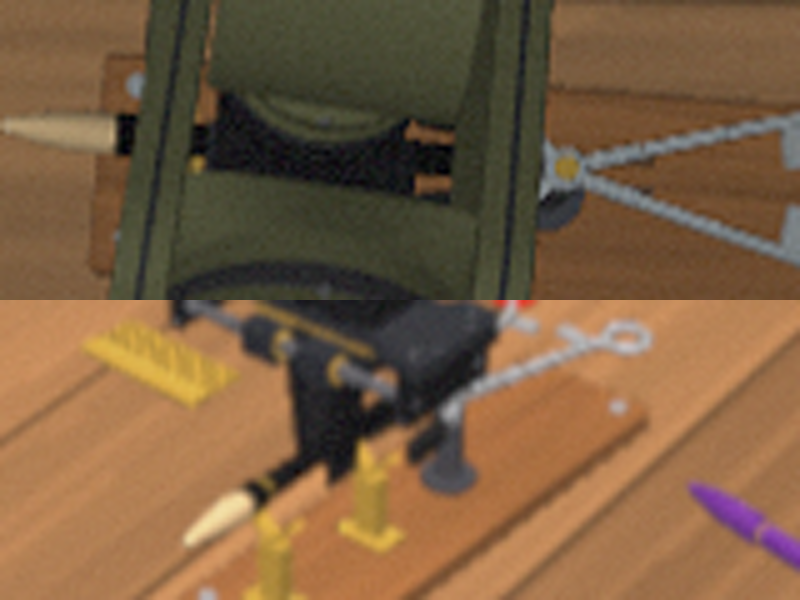

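The top view shows the tuft tip at px (281,250.4) and the handle centre near (366.4,257), in line with the open forceps (pivot (393,258)). I check these against the stand axis.

```bash
python3 - <<'E'
from h import *
np.set_printoptions(precision=1,suppress=True)
u=np.array([.0698,.9976]);v=np.array([-.9976,.0698]);P=np.array([520.3,-137.7])
for q in((281,250.4),(304,254.8),(366.4,257)):
    for z in(104,):
        a=onz("top",q,z)[:2]-P;print(q,z,a@u,a@v)
# shank and pivot checks from this image (z top 79): pivot, midpoint of shanks
f=lambda x,y:(280+x/5,225+y/5)
for q in((567,168),(785,121),(785,255)):
    a=onz("top",f(*q),79)[:2]-P;print(a@u,a@v)
E
```

```text
(281, 250.4) 104 225.89110916634723 6.015991248826786
(304, 254.8) 104 180.00851862777066 11.208456454501897
(366.4, 257) 104 56.88979326809589 5.888398981126055
-0.4597503334487776 0.28783332188422567
-88.70740150984722 -26.085204482984754
-90.65042646081515 28.959064756508376
```

```bash
python3 - <<'E'
from h import *
np.set_printoptions(precision=1,suppress=True)
u=np.array([.0698,.9976]);v=np.array([-.9976,.0698]);P=np.array([520.3,-137.7])
t=read_camera("top");h=cv2.cvtColor(t,cv2.COLOR_BGR2HSV).astype(int);S,V=h[...,1],h[...,2]
zz=readout.observe()["ee_pos"][2]+17;print(zz)
m=(S<130)&(V>130)
for A,c,bb,l in blobs(m,20):
    if 270<c[0]<310 and 235<c[1]<270:
        a=onz("top",c,zz)[:2]-P;print("tuft",A,c,bb,a@u,a@v)
for x in(363,364,365,366,367,368,302,303,304,305):
    c=V[240:275,x];y=np.where(c<50)[0]+240;print(x,y, ((onz("top",(x,y.mean()),zz)[:2]-P)@v).round(1) if len(y) else 0)
plan((528.2,-25,85),86,1)
E
```

```text
104.82626670803423
tuft 164 [279.  237.8] [257 235  44   7] 231.96231905976063 -18.776508880546956
tuft 727 [271.8 251. ] [224 242  79  19] 243.8046898983892 8.801737705948574
363 [252 253 254 255 256 257 258] 2.6
364 [247 248 249 250 252 253 254 255 256 257 264] -1.2
365 [247 248 249 250 252 253 254 255 256 257] -3.6
366 [248 249 250 252 253 254 255 256 257 264] -0.3
367 [248 249 250 251 252 253 254 255 256 257 263 264] 0.6
368 [248 249 250 251 252 253 254 255 256 257 263 264] 0.5
302 [] 0
303 [] 0
304 [246 247 248 249 250 251 252 253] 0.8
305 [246 247 248 249 250 251 252 253] 0.6
t 8.00 p [529.1 -24.8  87.8] yaw 86.03 w 13.2 F [ 0.2 -0.8  1.1]
-0.0003 -0.0009 0.0028 0.07 -0.0 0.03
```

Settled, the brush is within about 2 mm of the stand axis. I shift 3 mm towards +x and lower it gently.

Request:
servo_tool --motion "0.003 0 0.005 0 0 0 0.005; 0 0 0.006 0 0 0 0.005; 0 0 0.006 0 0 0 0.005; 0 0 0.003 0 0 0 0.005; 0 0 0 0 0 0 0.005"

```text
clock: 8.5
ee_pos: [528.1, -22.4, 66.0]
ee_rot: [[0.07, 0.998, -0.001], [0.998, -0.07, 0.0], [0.0, -0.001, -1.0]]
ft_force: [0.3, 0.4, -0.3]
gripper_width: 13.5
grip_force: 30.0
```

Request:
servo_tool --motion "0 0 0.003 0 0 0 0.005; 0 0 0.002 0 0 0 0.005; 0 0 0 0 0 0 0.005; 0 0 0 0 0 0 0.005"

```text
clock: 8.9
ee_pos: [528.7, -22.5, 61.8]
ee_rot: [[0.07, 0.998, 0.0], [0.998, -0.07, 0.0], [0.0, 0.0, -1.0]]
ft_force: [-0.1, -0.4, 0.5]
gripper_width: 13.2
grip_force: 30.0
```

Request:
servo_tool --motion "0 0 0.001 0 0 0 0.005; 0 0 0.001 0 0 0 0.005; 0 0 0 0 0 0 0.005; 0 0 0 0 0 0 0.005"

```text
clock: 9.3
ee_pos: [528.7, -22.4, 59.7]
ee_rot: [[0.07, 0.998, -0.0], [0.998, -0.07, 0.0], [0.0, -0.0, -1.0]]
ft_force: [-0.6, 0.2, -0.5]
gripper_width: 13.3
grip_force: 30.0
```

Request:
servo_tool --motion "0 0 0.001 0 0 0 0.005; 0 0 0.0005 0 0 0 0.005; 0 0 0 0 0 0 0.005; 0 0 0 0 0 0 0.005"

```text
clock: 9.7
ee_pos: [528.9, -22.5, 58.4]
ee_rot: [[0.07, 0.998, 0.001], [0.998, -0.07, -0.0], [-0.0, 0.001, -1.0]]
ft_force: [1.5, 0.6, 0.4]
gripper_width: 12.9
grip_force: 30.0
```

Request:
servo_tool --motion "0 0.0005 0.0005 0 0 0 0.005; 0 0 0.0005 0 0 0 0.005; 0 0 0 0 0 0 0.005; 0 0 0 0 0 0 0.005"

```text
clock: 10.1
ee_pos: [529.3, -22.5, 58.0]
ee_rot: [[0.07, 0.998, 0.0], [0.998, -0.07, -0.0], [-0.0, 0.0, -1.0]]
ft_force: [-2.1, 0.4, 4.7]
gripper_width: 13.4
grip_force: 30.0
```

Request:
servo_tool --motion "0 0 0.0005 0 0 0 0.005; 0 0 0.0005 0 0 0 0.005; 0 0 0 0 0 0 0.005; 0 0 0 0 0 0 0.005"

```text
clock: 10.5
ee_pos: [529.4, -22.5, 57.9]
ee_rot: [[0.07, 0.998, -0.0], [0.998, -0.07, -0.0], [-0.0, -0.0, -1.0]]
ft_force: [-5.0, -0.0, 10.6]
gripper_width: 13.1
grip_force: 30.0
```

The brush is seated (upward force on contact). I ease off 1 mm, open slowly and lift.

Request:
servo_tool --motion "0 -0.0005 -0.001 0 0 0 0.005; 0 0 0 0 0 0 0.005; 0 0 0 0 0 0 0.014; 0 0 0 0 0 0 0.018; 0 0 0 0 0 0 0.025"

```text
clock: 11.0
ee_pos: [528.1, -22.3, 56.4]
ee_rot: [[0.07, 0.998, -0.001], [0.998, -0.07, 0.0], [0.0, -0.001, -1.0]]
ft_force: [0.1, -0.4, -0.2]
gripper_width: 21.5
grip_force: 0.0
```

Request:
servo_tool --motion "0 0 0 0 0 0 0.035; 0 0 0 0 0 0 0.035; 0 0 -0.01 0 0 0 0.04; 0 0 -0.04 0 0 0 0.05; 0 0 -0.05 0 0 0 0.06"

```text
clock: 11.5
ee_pos: [526.7, -22.2, 156.2]
ee_rot: [[0.07, 0.998, -0.006], [0.998, -0.07, 0.001], [0.0, -0.006, -1.0]]
ft_force: [0.7, 0.2, -0.1]
gripper_width: 50.7
grip_force: 0.0
```

Request:
servo_tool --motion "-0.04 0 -0.03 0 0 0 0.06; -0.05 0 -0.02 0 0 0 0.06; -0.05 0 0 0 0 0 0.06; -0.03 0 0 0 0 0 0.06; 0 0 0 0 0 0 0.06"

```text
clock: 12.0
ee_pos: [516.7, -191.8, 207.0]
ee_rot: [[0.075, 0.997, 0.001], [0.997, -0.075, -0.001], [-0.001, 0.001, -1.0]]
ft_force: [0.7, 0.5, 0.5]
gripper_width: 60.0
grip_force: 0.0
```

```bash
python3 - <<'E'
from h import *
t=read_camera("top");s=read_camera("side")
cv2.imwrite("pics/k2.png",np.vstack([cv2.resize(t[225:285,270:430],None,fx=5,fy=5,interpolation=cv2.INTER_CUBIC),cv2.resize(s[195:255,270:430],None,fx=5,fy=5,interpolation=cv2.INTER_CUBIC)]))
plan((520.3-50*.0698,-137.7-50*.9976,100),86,3)
E
```

```text
t 12.10 p [ 516.9 -188.8  206.3] yaw 85.88 w 60.0 F [-0.3  -0.05 -0.03]
0.0004 -0.0001 0.0354 0.01 -0.01 -0.04
0.0004 -0.0001 0.0354 0.01 -0.01 -0.04
0.0004 -0.0001 0.0354 0.01 -0.01 -0.04
```

View pics/k2.png

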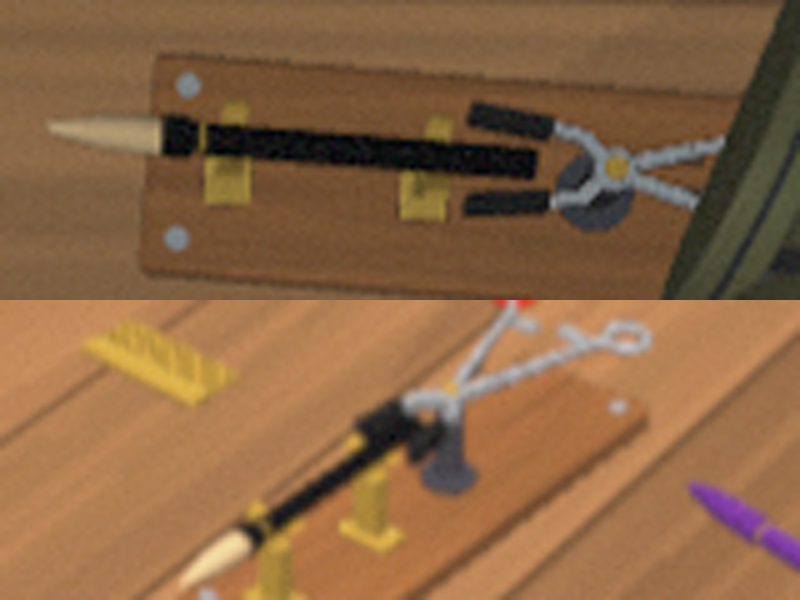

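The brush lies in both saddles. Its butt (px (377.4,257.6)) is about 33 mm ahead of the pivot, well between the open jaws, and the tuft points away. Now to the squeeze.

Request:
servo_tool --motion "0.001 0 0.045 0 0 0 0.06; 0 0 0.045 0 0 0 0.06; 0 0 0.02 0 0 0 0.06; 0 0 0 0 0 0 0.06; 0 0 0 0 0 0 0.06"

```text
clock: 12.6
ee_pos: [517.5, -186.5, 96.4]
ee_rot: [[0.069, 0.998, 0.0], [0.998, -0.069, 0.0], [0.0, 0.0, -1.0]]
ft_force: [0.0, -0.3, 0.5]
gripper_width: 60.3
grip_force: 0.0
```

```bash
python3 - <<'E'
from h import *
plan((520.3-50*.0698,-137.7-50*.9976,56),86,2)
E
```

```text
t 12.60 p [ 517.5 -186.5   96.4] yaw 86.06 w 60.3 F [ 0.04 -0.35  0.48]
-0.0006 -0.0003 0.0202 0.01 -0.0 0.03
-0.0006 -0.0003 0.0202 0.01 -0.0 0.03
```

Request:
servo_tool --motion "-0.001 -0.0005 0.02 0 0 0 0.06; 0 0 0.015 0 0 0 0.06; 0 0 0.005 0 0 0 0.06; 0 0 0 0 0 0 0.06; 0 0 0 0 0 0 0.045"

```text
clock: 13.1
ee_pos: [517.1, -188.6, 56.7]
ee_rot: [[0.07, 0.998, 0.001], [0.998, -0.07, -0.0], [-0.0, 0.001, -1.0]]
ft_force: [0.9, 0.3, 0.7]
gripper_width: 56.2
grip_force: 0.0
```

Request:
servo_tool --motion "0 0 0 0 0 0 0.038; 0 0 0 0 0 0 0.034; 0 0 0 0 0 0 0.030; 0 0 0 0 0 0 0.026"

```text
clock: 13.5
ee_pos: [517.8, -190.0, 56.9]
ee_rot: [[0.07, 0.998, 0.003], [0.998, -0.07, -0.003], [-0.003, 0.004, -1.0]]
ft_force: [2.8, -4.1, -0.3]
gripper_width: 28.4
grip_force: 7.2
```

Request:
servo_tool --motion "0 0 0 0 0 0 0.022; 0 0 0 0 0 0 0.018; 0 0 0 0 0 0 0.012; 0 0 0 0 0 0 0.008; 0 0 0 0 0 0 0.008"

```text
clock: 14.0
ee_pos: [517.8, -190.1, 56.8]
ee_rot: [[0.07, 0.998, 0.003], [0.998, -0.07, -0.004], [-0.003, 0.004, -1.0]]
ft_force: [4.0, -6.0, -1.8]
gripper_width: 23.2
grip_force: 29.4
```

Request:
servo_tool --motion "0 0 0 0 0 0 0.005; 0 0 0 0 0 0 0.005; 0 0 0 0 0 0 0.005; 0 0 0 0 0 0 0.005; 0 0 0 0 0 0 0.005"

```text
clock: 14.5
ee_pos: [517.8, -190.1, 56.8]
ee_rot: [[0.07, 0.998, 0.003], [0.998, -0.07, -0.004], [-0.003, 0.004, -1.0]]
ft_force: [3.6, -4.8, -2.0]
gripper_width: 23.2
grip_force: 29.4
```

Holding at 29 N. I open gently and see whether the handles follow.

Request:
servo_tool --motion "0 0 0 0 0 0 0.024; 0 0 0 0 0 0 0.025; 0 0 0 0 0 0 0.026"

```text
clock: 14.8
ee_pos: [517.8, -189.9, 56.8]
ee_rot: [[0.07, 0.998, 0.003], [0.998, -0.07, -0.003], [-0.003, 0.004, -1.0]]
ft_force: [2.5, -4.3, -0.9]
gripper_width: 25.8
grip_force: 8.1
```

Request:
servo_tool --motion "0 0 0 0 0 0 0.027; 0 0 0 0 0 0 0.028; 0 0 0 0 0 0 0.028"

```text
clock: 15.1
ee_pos: [517.1, -188.7, 56.5]
ee_rot: [[0.07, 0.998, 0.001], [0.998, -0.07, -0.001], [-0.0, 0.002, -1.0]]
ft_force: [2.7, -1.6, 0.8]
gripper_width: 27.9
grip_force: 1.3
```

```bash
python3 - <<'E'
from h import *
t=read_camera("top");s=read_camera("side")
cv2.imwrite("pics/q1.png",np.vstack([cv2.resize(t[225:285,310:470],None,fx=5,fy=5,interpolation=cv2.INTER_CUBIC),cv2.resize(s[175:235,300:460],None,fx=5,fy=5,interpolation=cv2.INTER_CUBIC)]))
E
```

```text
(no output)
```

View pics/q1.png

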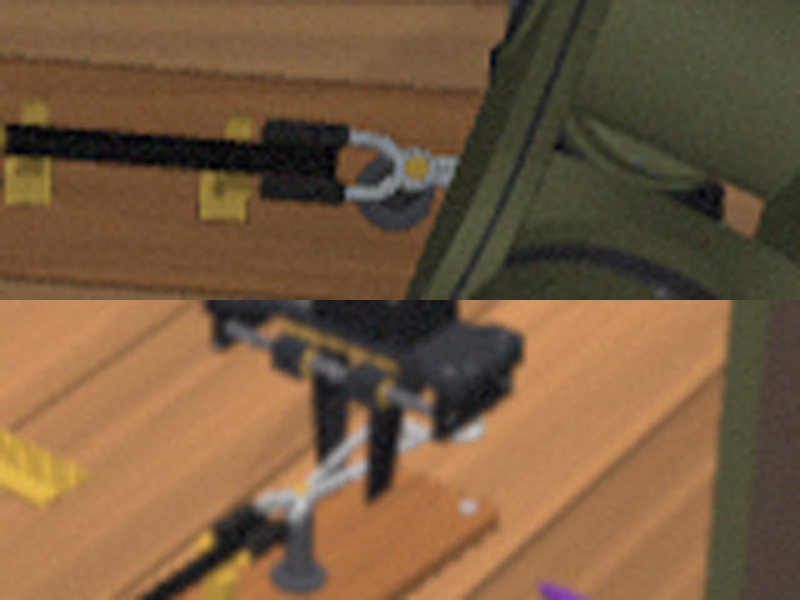

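The jaws look close on the butt (top px (330,160)), but whether they are latched isn't clear. I open further and compare.

Request:
servo_tool --motion "0 0 0 0 0 0 0.031; 0 0 0 0 0 0 0.034; 0 0 0 0 0 0 0.034"

```text
clock: 15.5
ee_pos: [515.5, -187.8, 55.0]
ee_rot: [[0.07, 0.998, -0.002], [0.998, -0.07, 0.001], [0.001, -0.002, -1.0]]
ft_force: [0.5, -0.2, -0.3]
gripper_width: 34.1
grip_force: 0.0
```

```bash
python3 - <<'E'
from h import *
for k in("q1",):pass
t=read_camera("top")
h=cv2.cvtColor(t,cv2.COLOR_BGR2HSV).astype(int);V=h[...,2]
for x in(366,372,375): print(x,np.where(V[235:280,x]<50)[0]+235)
E
```

```text
366 [249 250 251 252 253 254 255 256 257 258 259 260 261 262 263 264]
372 [250 251 252 253 254 255 256 257 258 259 260 261 262 263 264]
375 [250 251 252 253 254 255 256 257 258 259 260 261 262 263 264 265]
```

At 34 mm with no contact force, the jaws stay closed on the brush (dark band 249–264, no gaps). It is latched, so I withdraw.

Request:
servo_tool --motion "0 0 0 0 0 0 0.05; 0 0 0 0 0 0 0.06; 0 0 0 0 0 0 0.06; 0 0 -0.02 0 0 0 0.06; 0 0 -0.04 0 0 0 0.06"

```text
clock: 16.05
ee_pos: [513.7, -187.1, 112.5]
ee_rot: [[0.07, 0.997, -0.008], [0.998, -0.07, 0.004], [0.003, -0.008, -1.0]]
ft_force: [1.2, 0.5, 0.7]
gripper_width: 59.3
grip_force: 0.0
```

Request:
servo_tool --motion "0 0 -0.05 0 0 0 0.06; -0.04 0 -0.04 0 0 0 0.06; -0.05 -0.03 0 0 0 0 0.06; -0.05 -0.03 0 0 0 0 0.06; -0.05 -0.03 0 0 0 0 0.06"

```text
clock: 16.55
ee_pos: [427.1, -347.9, 201.9]
ee_rot: [[0.069, 0.998, 0.001], [0.998, -0.069, -0.001], [-0.001, 0.001, -1.0]]
ft_force: [0.4, 0.1, 0.4]
gripper_width: 59.9
grip_force: 0.0
```

Request:
servo_tool --motion "-0.03 -0.03 0 0 0 0 0.06; 0 0 0 0 0 0 0.06; 0 0 0 0 0 0 0.06; 0 0 0 0 0 0 0.06; 0 0 0 0 0 0 0.06"

```text
clock: 17.05
ee_pos: [396.9, -373.4, 201.1]
ee_rot: [[0.068, 0.998, 0.0], [0.998, -0.068, 0.0], [0.0, 0.0, -1.0]]
ft_force: [0.3, -0.5, -0.5]
gripper_width: 60.2
grip_force: 0.0
```

```bash
python3 - <<'E'
from h import *
t=read_camera("top");s=read_camera("side")
cv2.imwrite("pics/q2.png",np.vstack([cv2.resize(t[225:285,310:470],None,fx=5,fy=5,interpolation=cv2.INTER_CUBIC),cv2.resize(s[175:235,270:430],None,fx=5,fy=5,interpolation=cv2.INTER_CUBIC)]))
cv2.imwrite("pics/full.png",t)
h=cv2.cvtColor(t,cv2.COLOR_BGR2HSV).astype(int);V=h[...,2]
for x in(366,372,375): print(x,np.where(V[235:280,x]<50)[0]+235)
E
```

```text
366 [249 250 251 252 253 254 255 256 257 258 259 260 261 262 263 264]
372 [250 251 252 253 254 255 256 257 258 259 260 261 262 263 264]
375 [250 251 252 253 254 255 256 257 258 259 260 261 262 263 264]
```

View pics/q2.png

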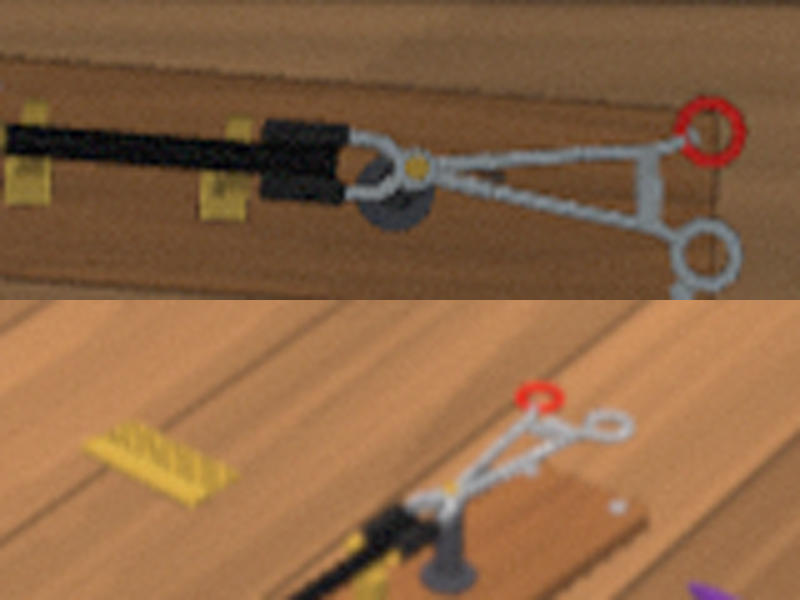

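The view shows the ratchet engaged, with ring centres at crop px (710,131) and (706,255). That is about 51 mm apart against 41 mm shut, or roughly 0.04 rad per half, the first latch that grips. The jaws are tight on the brush with the arm clear.

```bash
python3 -c "
from workcell import job
print(job.sign_off())"
```

```text
the job is handed in; nothing more can be done
None
```

The job is handed in at about 17 s: the forceps were sprung open, the black brush laid in both saddles, and the ratchet now holds the jaws on it by itself, at the first latch that grips (about 0.04 rad); the arm never went near the red brush, jar or comb, though I took no final check picture of the red brush or jar.

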